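Clamp a sensor housing with the guarded knob

TASK

Stand the loose white housing upright in the nest of the assembly clamp, between the rubber pad and the V-stop, and let go of it. Then reach into the collar and turn the recessed knob clockwise until the pad holds the housing against the V-stop with about 12 N (6 to 20 N is good; 28 N crushes it), and leave it clamped with your hand clear. Do not lean on the guard collar, and leave the bell shade, screwdriver and spool where they are.

Things in the scene. Friction and masses are not known exactly. Their poses are not given: they have to be found in the camera images.
- housing: The part to clamp: plain white plastic cylinder, 44 mm diameter, 64 mm high, about 0.12 kg, with a shallow 6 mm recess in its top. Stands loose on the bench, apart from the clamp. Origin: centre of its underside, z up.
- clamp: Assembly clamp fixed to the bench: grey base box 104 x 104 mm, 34 mm high, with the guard collar and knob on top and the nest on its +y side. Origin: centre of the box's underside, right below the knob's axis, z up. In its frame an aluminium bed reaches from y = 56 to 168 mm (70 mm wide in x, top at z = 10 mm), give or take 4 mm in y.
- pad_rest (a point): Fixed point of the clamp (x 0, y 85, z 24 mm; axes parallel to the clamp's): middle of the rubber pad's face when the knob is at its start. The pad (20 mm wide, on a 12 mm steel rod) moves from here along +y, 12 mm per radian of clockwise knob turn. It is sprung on the rod, 12 N/mm: once the housing is home, force grows 144 N per radian. It slides the standing housing along the bed into the V.
- v_home (a point): Fixed point of the clamp (x 0, y 118, z 10 mm; axes parallel to the clamp's): where the underside's middle of a housing pushed home in the steel V-stop lies, give or take 4 mm along y: bed and V-stop are set anew for each batch and this is not measured. The V opens towards the pad (120 degrees), stands 24 mm above the bed and is 46 mm wide in x.
- nest (a point): Point on the top of the bed where the middle of the housing's underside should be set down: clamp x 0, y 111, z 10 mm; axes parallel to the clamp's. A housing standing there has 4 mm free to the pad and 3 to 11 mm to the V-stop along y.
- knob_grip (a point): Point on the knob's axis 24 mm above the well's floor, a good height to grip; turns with the knob, x along the blade, z up. The knob is a black upright blade 36 mm long (x), 14 mm thick (y: grip it across this), its top 14 mm above this point, on a disc 30 mm wide, 3 mm high. At the start the blade points 0.7 rad anticlockwise of the clamp's x axis.
- knob (a joint): How far the knob is turned clockwise seen from above, rad: 0 at the start, at most 1.9; it can be turned back. The housing comes home at 0.58 to 1.25. Even friction of 0.26 N m, enough to hold the clamp tight when let go; while tightening, the pad's force adds 0.012 N m per newton to the moment needed.
- guard: Round aluminium collar around the knob, fixed: outside diameter 104 mm, inside 86 mm, 48 mm high, standing on the base box with its rim at 82 mm above the bench, 10 mm above the knob's top. Origin: centre of its lower edge. The fingers must reach down inside it part-open (a gripper opened wide does not fit); more than 20 N on it is leaning on it.
- bell: Bystander: aluminium bell-shaped shade, 72 mm wide, 75 mm high, standing loose. Origin: centre of its underside.
- driver: Bystander: orange-handled screwdriver, 170 mm long, lying loose. Origin: under its middle, x along it.
- spool: Bystander: grey spool of wire, 52 mm wide, 40 mm high, standing loose. Origin: centre of its underside.
There are look-alikes about, which are no part of the job. What is shaped like the clamp but blue is not meant. Leave any red look-alike of the housing alone.

How it is judged:
By the outcome, as a careful person would: the job done as asked, in the order asked, and still so for the second after the job is handed in, with the robot touching nothing.
It also fails if it takes over 72 s, if anything falls off the work surface, if the arm or the gripper's body presses on something with over 40 N, if the wrist force passes 120 N, or if a joint passes its speed limit or range.

ROBOT

A 6-joint arm with a two-finger parallel gripper is mounted at the origin on the work surface. World frame = base frame: x ahead of the robot, y to its left, z up, the work surface at z = 0. Lengths are in m, angles in rad, forces in N, time in s.
With the tool pointing down it reaches from about 0.35 to 0.775 m from the base axis. Payload 7.3 kg.
Tool frame: the origin (TCP) lies at the very end of the fingers, on their centre line; the grasp point (between the pads) lies 19 mm behind it; z points along the fingers, y is the line along which they close (so a half turn about z gives the same grasp; the last joint's range is limited). The gripper opens to 92 mm and grips with 3 to 60 N. Pads are 19 mm wide; open, the fingers measure 130 mm over their backs; the gripper's body (75 mm by 190 mm) begins 47 mm behind the grasp point.
Start: joints at [-1.475, 0.342, 1.524, -0, 1.275, -0.146], TCP at [0.126, -0.51, 0.227] pointing down, gripper open.
Joint ranges: [-2.53, 2.53], [-0.77, 2.02], [0.04, 2.7], [-1, 4.14], [0.28, 2.66], [-3.11, 3.11]. Speed limits (rad/s): [2.57, 2.57, 3.14, 3.14, 3.14, 3.14].

INTERFACE

Orientations are given as [roll, pitch, yaw] about the fixed x, y, z axes, in that order (R = Rz(yaw) Ry(pitch) Rx(roll)).
In Python, from cell import robot gives the robot as it stands. The module is installed in compiled form; this text tells all that it offers.
- The arm moves only by the tool arm_command, never from a script. Its argument "moves" is a list of rows, each a list of 3 entries, a list of its own where there are three numbers: the shift along the tool's x, y, z in m, then the turn, a rotation vector about the tool's x, y, z in rad, then the finger opening in m, from 0 to 0.0918. In form: [[[dx, dy, dz], [ax, ay, az], claw], ...]. A call has exactly 5 rows; each row is the pose to reach, as a shift and turn from the pose commanded when the call began, along the tool's axes at that moment; what a row does not reach only later rows make up. A row lasts 1/10 s, in which the tool goes at most 50 mm and 8.59 degrees, less where a joint would pass 70% of its speed; a pose out of reach is approached as far as the arm can. A call with a gripper value outside its range is refused whole. The fingers move at their own pace and stop on an object; "squeeze" is the grip in N (left out, the last holds). Time passes only in rows, so rows that repeat a pose let the fingers close, or fill a call up. It gives the time, the measured TCP pose, the force, the opening and the grip force at its end, in the units of the state.
- robot.observe(): the state, without advancing time (a new reading comes with each control period).
- robot.read_camera(name): name is "scene" or "top" or "wrist"; returns the picture (480x640x3 uint8, red, green, blue); there is no depth.
- robot.camera_model(name): a dict with "fx", "fy", "cx", "cy" (pixels), "R" (3x3) and "t" (3): a world point X has camera coordinates R X + t. Camera axes: x right, y down, z forward; pixel columns grow to the right and rows downward; lengths in m; the calibration is good to about 2 mm. A picture is of the moment at which its call begins: read the wrist's pose just before it. camera_model takes no time and is no camera call; for the wrist camera it gives the pose at the moment of the call.
- robot.hand_in(): hands the job in; it is judged then, once.
The state is a dict: "time": time; "qpos": joint angles; "qvel": joint speeds; "joint_efforts": joint torques, N m; "tool_pos": TCP position; "tool_rot": TCP orientation; "contact_force": force on the tool from outside, world axes, zero at the start; "torque": the same for the moment, N m; "opening": finger opening in m; "grip_force": force on a finger pad.
Only numpy, scipy, OpenCV 4.12 (cv2) and the standard library are available. Lean on these libraries where they do the work, as an engineer would, in place of code of your own. Each camera call takes 0.05 s, during which the arm holds its last target. There are 200 camera calls.

## Working session

There is one attempt and no reset: what is moved stays moved. The work goes in short steps, Python scripts to look and compute and a tool call to move; the robot and the scene stay as the last step left them, time stands still between calls to the robot, and variables do not carry over. Pictures are saved under pics/ and viewed, at most 10 in all, crops included, and the job is handed in when it is done.

Besides the shell and the picture viewer there is one more tool, called after "Request:" as name([rows], argument=value, ...), one row to a line, values as JSON. arm_command: Moves the arm, as the interface text tells. Its arguments: {"type":"object","properties":{"moves":{"type":"array"},"squeeze":{"type":"number"}},"required":["moves"]}

```bash
mkdir -p pics
cat > h.py <<'E'
from cell import robot
import numpy as np, cv2
from scipy.spatial.transform import Rotation as Ro
def snap(name,f):
    m=robot.camera_model(name); im=robot.read_camera(name)
    cv2.imwrite('pics/'+f,cv2.cvtColor(im,cv2.COLOR_RGB2BGR)); return im,m
def ray(m,u,v,z):
    R=np.array(m['R']);t=np.array(m['t']);c=-R.T@t
    d=R.T@np.array([(u-m['cx'])/m['fx'],(v-m['cy'])/m['fy'],1]);return c+d*(z-c[2])/d[2]
def proj(m,X):
    p=np.array(m['R'])@np.array(X)+np.array(m['t']);return p[0]/p[2]*m['fx']+m['cx'],p[1]/p[2]*m['fy']+m['cy']
E
python3 - <<'E'
from h import *
import json
for n in('top','scene'):
    im,m=snap(n,n+'0.png'); json.dump({k:np.array(v).tolist() for k,v in m.items()},open(n+'.json','w')); print(n,m)
print(robot.observe())
E
```

```text
top {'fx': 582.4003240755121, 'fy': 582.4003240755121, 'cx': 313.80814329628794, 'cy': 251.3739012520355, 'R': array([[-0.01099216, -0.99977953, -0.01789047],
       [-0.98067658,  0.01427359, -0.19511463],
       [ 0.19532697,  0.01540004, -0.98061726]]), 't': array([-0.00290021,  0.58098436,  1.22096474])}
scene {'fx': 487.90061573792053, 'fy': 487.90061573792053, 'cx': 324.4622900607297, 'cy': 239.039939123261, 'R': array([[ 0.84173751,  0.53977048,  0.01121621],
       [ 0.34944553, -0.52886645, -0.77342621],
       [-0.41154075,  0.6549413 , -0.63378711]]), 't': array([-0.46360599, -0.15158211,  1.39158922])}
{'time': 0.1, 'qpos': array([-1.47499334e+00,  3.42668194e-01,  1.52492372e+00,  2.61934296e-05,
        1.27540909e+00, -1.46012054e-01]), 'qvel': array([ 0.00056166, -0.00205705, -0.00017747,  0.00145686, -0.0003603 ,
        0.00158526]), 'joint_efforts': array([ 1.73767494e-03, -4.32004094e+01, -2.44695640e+01,  7.19901058e-02,
        5.26809634e-02, -3.77819094e-05]), 'tool_pos': array([ 0.12570714, -0.50935096,  0.22610583]), 'tool_rot': array([-3.14020293e+00, -2.29687706e-04,  2.41807235e-01]), 'contact_force': array([1.20991227, 0.27675843, 0.57753973]), 'torque': array([ 0.03059184, -0.00018604,  0.00815116]), 'grip_force': 0.0, 'opening': 0.0918442830645127}
```

View pics/top0.png

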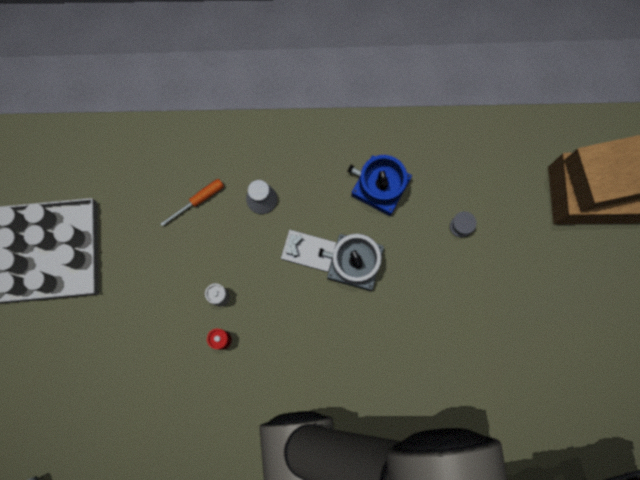

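View pics/scene0.png

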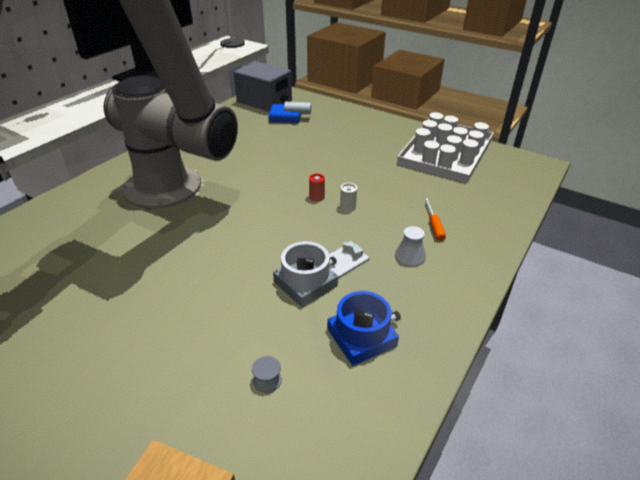

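Top view candidates:
- White cylinders: the loose one with a recess at (215,293), those in the tray at about (0–75, 205–290), and a red one at (219,339). The white one at (215,293) fits, because it is loose and alone on the bench.
- Clamps: grey at (357,257) and blue at (384,178). The grey one is meant.

The bell is at (260,195), the driver at (195,200) and the spool at (463,224). I'll confirm with an enlarged crop.

Run:
```python
import json
from h import *
im=cv2.imread('pics/top0.png'); c=im[215:365,195:395]
cv2.imwrite('pics/crop1.png',cv2.resize(c,None,fx=4,fy=4,interpolation=cv2.INTER_CUBIC))
m=json.load(open('top.json'))
hsv=cv2.cvtColor(im,cv2.COLOR_BGR2HSV)
print('housing top',ray(m,215,293,.064),'collar',ray(m,357.5,257.5,.082),'bed far', ray(m,287,247,.01))
```

```text
housing top [0.49103554 0.20390449 0.064     ] collar [ 0.56120841 -0.10422708  0.082     ] bed far [0.6013732  0.05151547 0.01      ]
```

View pics/crop1.png

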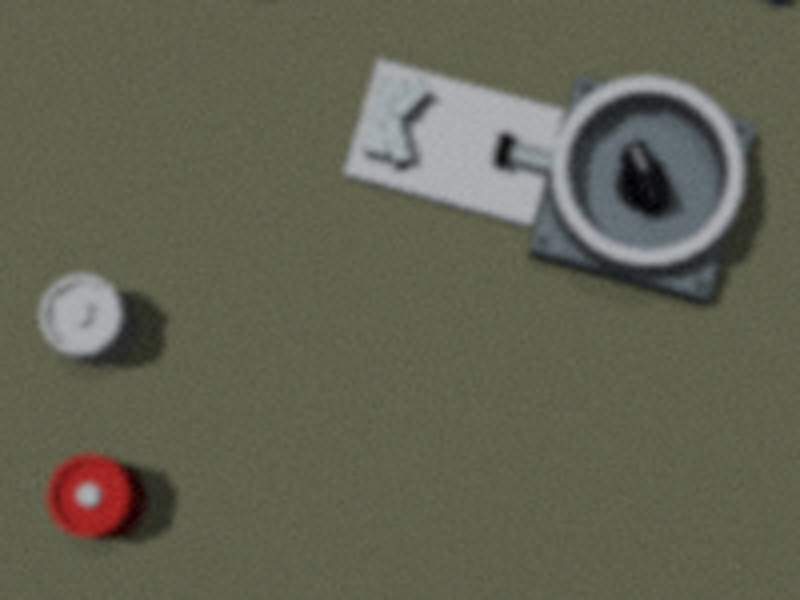

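The crop shows the white housing's rim centred at about (81,314) in crop pixels, which is full (215.0,293.3), with its recess visible. The red look-alike is below it. The grey clamp's collar centre is at crop (648,171), the bed's far corners at (377,60) and (345,177), and the pad at (503,153).

Run:
```python
import json
from h import *
m=json.load(open('top.json'))
f=lambda u,v,z: ray(m,u/4+194.6,v/4+214.6,z)[:2]
H=f(81,314,.064);C=f(648,171,.082);a,b,c,d=[f(*p,.01) for p in((377,60),(345,177),(563,105),(530,222))]
print('H',H,'C',C,'width',np.linalg.norm(a-b))
for e in(a-c,b-d,(a+b)/2-C): print(np.degrees(np.arctan2(e[1],e[0]))-90,np.linalg.norm(e))
yaw=np.arctan2(*(((a+b)/2-C)[::-1]))-np.pi/2
Y=np.array([-np.sin(yaw),np.cos(yaw)]);print('yaw',yaw,'nest',C+.111*Y)
o=robot.observe();R=Ro.from_euler('xyz',o['tool_rot']);print(R.as_matrix().round(3))
print('to housing in tool', R.inv().apply(np.r_[H,.2]-o['tool_pos']),o['tool_rot'])
```

```text
H [0.49082275 0.20422449] C [ 0.56156322 -0.10230837] width 0.07048928474003023
-14.775931752505656 0.10985870669524228
-14.65179942193852 0.10824955523008593
-16.34044252339109 0.16536256453264603
yaw -0.2851945232660651 nest [0.59279241 0.004208  ]
[[ 0.971  0.239 -0.   ]
 [ 0.239 -0.971  0.001]
 [ 0.    -0.001 -1.   ]]
to housing in tool [ 0.52535833 -0.60534849  0.02706779] [-3.14020293e+00 -2.29687706e-04  2.41807235e-01]
```

Request:
arm_command([
  [[0.038,-0.028,0],[0,0,0],0.064],
  [[0.076,-0.056,0],[0,0,0],0.064],
  [[0.114,-0.084,0],[0,0,0],0.064],
  [[0.152,-0.112,0],[0,0,0],0.064],
  [[0.19,-0.14,0],[0,0,0],0.064],
], squeeze=20)

```text
time: 0.6
tool_pos: [0.2774, -0.3266, 0.2265]
tool_rot: [-3.141, 0.0, 0.241]
contact_force: [0.9, -0.5, 0.2]
opening: 0.0643
grip_force: 0.0
```

Request:
arm_command([
  [[0.038,-0.028,0],[0,0,0],0.064],
  [[0.076,-0.056,0],[0,0,0],0.064],
  [[0.114,-0.084,0],[0,0,0],0.064],
  [[0.152,-0.112,0],[0,0,0],0.064],
  [[0.19,-0.14,0],[0,0,0],0.064],
])

```text
time: 1.1
tool_pos: [0.4284, -0.1451, 0.2266]
tool_rot: [3.142, 0.0, 0.242]
contact_force: [1.2, -0.2, 0.6]
opening: 0.0638
grip_force: 0.0
```

Request:
arm_command([
  [[0.018,-0.04,0],[0,0,0],0.064],
  [[0.036,-0.08,0],[0,0,0],0.064],
  [[0.054,-0.12,0],[0,0,0],0.064],
  [[0.072,-0.16,0],[0,0,0],0.064],
  [[0.09,-0.2,0],[0,0,0],0.064],
])

```text
time: 1.6
tool_pos: [0.4669, 0.0707, 0.2265]
tool_rot: [3.142, 0.0, 0.242]
contact_force: [0.9, -0.3, 1.2]
opening: 0.0641
grip_force: 0.0
```

Request:
arm_command([
  [[0.011,-0.025,0],[0,0,-0.14],0.064],
  [[0.022,-0.05,0],[0,0,-0.28],0.064],
  [[0.033,-0.075,0],[0,0,-0.42],0.064],
  [[0.044,-0.1,0],[0,0,-0.56],0.064],
  [[0.055,-0.124,0],[0,0,-0.7],0.064],
])

```text
time: 2.1
tool_pos: [0.4906, 0.2036, 0.2263]
tool_rot: [-3.141, 0.001, 0.948]
contact_force: [0.1, -0.1, -0.2]
opening: 0.0643
grip_force: 0.0
```

Request:
arm_command([
  [[0,0,0],[0,0,-0.14],0.064],
  [[0,0,0],[0,0,-0.28],0.064],
  [[0,0,0],[0,0,-0.37],0.064],
  [[0,0,0],[0,0,-0.37],0.064],
  [[0,0,0],[0,0,-0.37],0.064],
])

```text
time: 2.6
tool_pos: [0.4907, 0.2024, 0.2264]
tool_rot: [-3.141, 0.0, 1.309]
contact_force: [-0.1, 0.7, 0.8]
opening: 0.0639
grip_force: 0.0
```

Run:
```python
from h import *
import json
im,m=snap('wrist','w1.png'); json.dump({k:np.array(v).tolist() for k,v in m.items()},open('w1.json','w')); print(m)
print(proj(m,[.4908,.2042,.064]),robot.observe()['tool_pos'])
```

```text
{'fx': 402.5006375640235, 'fy': 402.5006375640235, 'cx': 318.977496536649, 'cy': 237.8995438764411, 'R': array([[ 9.66045979e-01, -2.58370104e-01,  2.34669940e-04],
       [-2.45949120e-01, -9.19324923e-01,  3.07165616e-01],
       [-7.91466743e-02, -2.96793825e-01, -9.51656046e-01]]), 't': array([-0.42281216,  0.26916072,  0.49118393])}
(np.float64(317.2487052059633), np.float64(214.03053437345454)) [0.49074543 0.20233302 0.22649708]
```

View pics/w1.png

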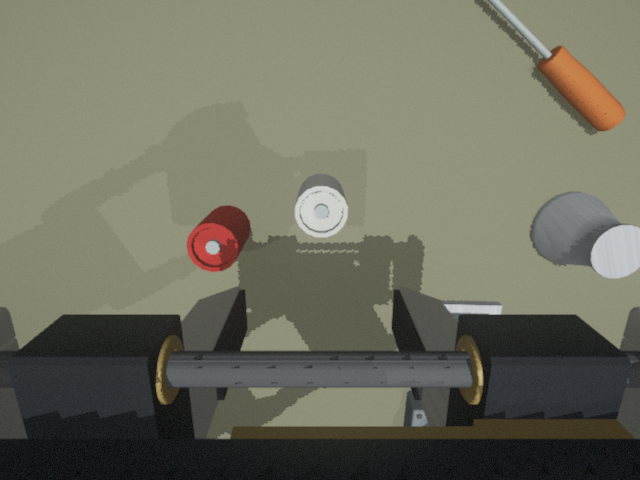

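The wrist view shows the white housing's top centred at about (321,211), the red one at (215,247) and the bell at the right, clear of the gripper.

Run:
```python
from h import *
import json
m=json.load(open('w1.json'));im=cv2.imread('pics/w1.png')
g=(im.min(2)>150).astype(np.uint8);n,l,s,c=cv2.connectedComponentsWithStats(g)
for i in range(1,n):
    if s[i,4]>200: print(s[i],c[i])
for p in((321,211),(321.5,212)): print(ray(m,*p,.064))
H=ray(m,321,211.5,.064);o=robot.observe();R=Ro.from_euler('xyz',o['tool_rot'])
print(R.inv().apply(np.r_[H[:2],.04]-o['tool_pos']))
```

```text
[492   0  59  57 441] [522.18594104  27.3877551 ]
[ 295  186   53   52 2110] [321.00900474 211.01421801]
[ 591  225   49   54 2178] [616.96556474 251.88613407]
[444 304  59  11 485] [474.31546392 308.51546392]
[0.49443673 0.20587937 0.064     ]
[0.49461627 0.20495756 0.064     ]
[0.00400711 0.00271396 0.18649512]
```

Request:
arm_command([
  [[0.004,0.003,0.04],[0,0,0],0.064],
  [[0.004,0.003,0.08],[0,0,0],0.064],
  [[0.004,0.003,0.12],[0,0,0],0.064],
  [[0.004,0.003,0.16],[0,0,0],0.064],
  [[0.004,0.003,0.198],[0,0,0],0.064],
])

```text
time: 3.15
tool_pos: [0.4946, 0.2053, 0.0272]
tool_rot: [3.141, 0.0, 1.31]
contact_force: [0.1, 0.2, -0.7]
opening: 0.0641
grip_force: 0.0
```

Request:
arm_command([
  [[0,0,0],[0,0,0],0.05],
  [[0,0,0],[0,0,0],0.04],
  [[0,0,0],[0,0,0],0.03],
  [[0,0,0],[0,0,0],0.03],
  [[0,0,0],[0,0,0],0.03],
])

```text
time: 3.65
tool_pos: [0.4961, 0.2059, 0.0307]
tool_rot: [3.138, -0.002, 1.312]
contact_force: [-0.5, -0.5, 7.0]
opening: 0.044
grip_force: 20.0
```

Request:
arm_command([
  [[0,0,-0.01],[0,0,0],0.03],
  [[0,0,-0.05],[0,0,0],0.03],
  [[0,0,-0.1],[0,0,0],0.03],
  [[0,0,-0.15],[0,0,0],0.03],
  [[0,0,-0.2],[0,0,0],0.03],
])

```text
time: 4.15
tool_pos: [0.4941, 0.2054, 0.2316]
tool_rot: [3.141, -0.0, 1.312]
contact_force: [2.6, 0.7, -1.5]
opening: 0.0435
grip_force: 20.0
```

Request:
arm_command([
  [[-0.03,0.014,0],[0,0,0],0.03],
  [[-0.06,0.028,0],[0,0,0],0.03],
  [[-0.1,0.044,0],[0,0,0],0.03],
  [[-0.14,0.06,0],[0,0,0],0.03],
  [[-0.17,0.075,0],[0,0,0],0.03],
])

```text
time: 4.65
tool_pos: [0.5232, 0.0199, 0.2297]
tool_rot: [3.141, 0.0, 1.311]
contact_force: [-0.5, 0.1, -1.0]
opening: 0.0437
grip_force: 20.0
```

Request:
arm_command([
  [[-0.04,0.018,0],[0,0,0],0.03],
  [[-0.08,0.036,0],[0,0,0],0.03],
  [[-0.115,0.052,0],[0,0,0],0.03],
  [[-0.14,0.066,0],[0,0,0],0.03],
  [[-0.14,0.066,0],[0,0,0],0.03],
])

```text
time: 5.15
tool_pos: [0.5518, -0.1339, 0.2291]
tool_rot: [3.141, 0.001, 1.308]
contact_force: [1.0, -0.1, -1.0]
opening: 0.0437
grip_force: 20.0
```

Run:
```python
from h import *
import json
im,m=snap('wrist','w2.png'); json.dump({k:np.array(v).tolist() for k,v in m.items()},open('w2.json','w'))
o=robot.observe();print(o['tool_pos'],o['tool_rot'],o['contact_force'])
```

```text
[ 0.55140827 -0.13183444  0.22904382] [-3.14155482e+00  1.11583363e-04  1.30886372e+00] [ 0.3854179   0.97494723 -1.42947166]
```

View pics/w2.png

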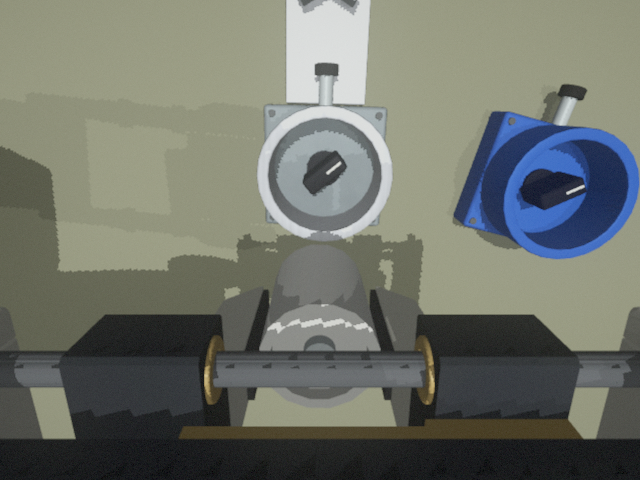

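The wrist view with the housing in hand shows the grey clamp's collar rim ellipse centred at about (324.5,173), spanning 257–392 × 105–241. The bed edges run (286,0)→(286,103) and (371,0)→(365,105), and the black pad is at (327,69). The blue one is at the right.

Run:
```python
from h import *
import json
from scipy.optimize import least_squares
m=json.load(open('w2.json'));im=cv2.imread('pics/w2.png')
r=lambda u,v,z:ray(m,u,v,z)[:2]
# refine rim: fit circle
a,b,c,d=r(286,2,.01),r(286,100,.01),r(371,2,.01),r(365,100,.01)
for e in(a-b,c-d,(a+c-b-d)/2): print('yaw',np.arctan2(e[1],e[0])-np.pi/2)
print('width',np.linalg.norm(b-d))
th=np.linspace(0,2*np.pi,60,endpoint=False)
def ell(x,y): 
    p=np.array([proj(m,[x+.052*np.cos(t),y+.052*np.sin(t),.082]) for t in th]);return np.r_[p.min(0),p.max(0)]
s=least_squares(lambda q:ell(*q)-np.array([257,105,392,241]),[.56,-.1]);C=s.x;print('C',C,s.fun)
# pad top (z~.034) and base left/right corners
print('pad', r(327,64,.034), r(327,75,.024),'base corners',r(264,106,.034),r(387,106,.034), 'yaw',np.arctan2(*((r(387,106,.034)-r(264,106,.034))[::-1])))
for yaw in(-.26,-.265,-.27):
    Rz=Ro.from_euler('z',yaw).as_matrix()
    W=lambda p:np.r_[C,0]+Rz@np.array(p)/1000
    print(yaw,'nest',W([0,111,10]))
    print('proj padedges',[np.round(proj(m,W(p)),1) for p in([-10,85,34],[10,85,34])],'bed',[np.round(proj(m,W(p)),1) for p in([-35,56,10],[35,56,10],[-35,145,10],[35,145,10])],'base',[np.round(proj(m,W(p)),1) for p in([-52,52,34],[52,52,34],[-52,-52,34],[52,-52,34])])
```

```text
yaw -0.2880949440623839
yaw -0.29236452748322916
yaw -0.2902301772521463
width 0.07010614908942542
C [ 0.56611796 -0.10151438] [-0.98274992 -0.27924099  0.98387369  0.45883047]
pad [ 0.5901205  -0.02144776] [ 0.5883986  -0.02881611] base corners [ 0.53114887 -0.03905247] [ 0.63028139 -0.06572832] yaw -0.26286604958850673
-0.26 nest [0.5946539  0.00575491 0.01      ]
proj padedges [array([311.4,  62.1]), array([336.1,  62. ])] bed [array([284. , 100.6]), array([362.8, 100.3]), array([280.7, -14.2]), array([366.2, -14.4])] base [array([261.4, 105.2]), array([386.1, 104.8]), array([266.7, 225.1]), array([380.6, 224.7])]
-0.265 nest [0.59518989 0.00561089 0.01      ]
proj padedges [array([311.9,  62. ]), array([336.7,  62.1])] bed [array([284.3, 100.4]), array([363.1, 100.5]), array([281.6, -14.4]), array([367. , -14.2])] base [array([261.7, 104.9]), array([386.4, 105.2]), array([266.4, 224.8]), array([380.3, 225. ])]
-0.27 nest [0.59572515 0.00546419 0.01      ]
proj padedges [array([312.5,  62. ]), array([337.2,  62.2])] bed [array([284.6, 100.2]), array([363.4, 100.7]), array([282.5, -14.6]), array([367.9, -13.9])] base [array([262. , 104.6]), array([386.7, 105.5]), array([266.1, 224.5]), array([380. , 225.3])]
```

Request:
arm_command([
  [[0.036,0.002,0],[0,0,0],0.03],
  [[0.072,0.005,0],[0,0,0.01],0.03],
  [[0.108,0.007,0],[0,0,0.02],0.03],
  [[0.144,0.009,0],[0,0,0.025],0.03],
  [[0.144,0.009,0.03],[0,0,0.025],0.03],
])

```text
time: 5.7
tool_pos: [0.5998, 0.012, 0.2029]
tool_rot: [3.133, -0.003, 1.292]
contact_force: [1.2, -1.2, -1.3]
opening: 0.0433
grip_force: 20.0
```

Request:
arm_command([
  [[0,0,0.03],[0,0,0],0.03],
  [[0,0,0.06],[0,0,0],0.03],
  [[0,0,0.09],[0,0,0],0.03],
  [[0,0,0.12],[0,0,0],0.03],
  [[0,0,0.12],[0,0,0],0.03],
])

```text
time: 6.2
tool_pos: [0.5939, 0.0082, 0.0753]
tool_rot: [-3.133, 0.001, 1.288]
contact_force: [-0.7, 0.6, -1.0]
opening: 0.0431
grip_force: 20.0
```

Run:
```python
from h import *
import json
o=robot.observe();print(o['tool_pos'],o['tool_rot'],o['contact_force'])
im,m=snap('scene','s2.png')
u,v=map(int,proj(m,[.597,.005,.05]));print(u,v)
cv2.imwrite('pics/s2c.png',cv2.resize(im[max(0,v-75):v+75,u-100:u+100,::-1],None,fx=4,fy=4,interpolation=cv2.INTER_CUBIC))
print(o['tool_pos']-[.5975,.005,0])
```

```text
[0.59387711 0.00817082 0.07528579] [-3.13306976e+00  1.28649172e-03  1.28799548e+00] [-0.68152486  0.61585832 -0.97067027]
342 245
[-0.00362289  0.00317082  0.07528579]
```

View pics/s2c.png

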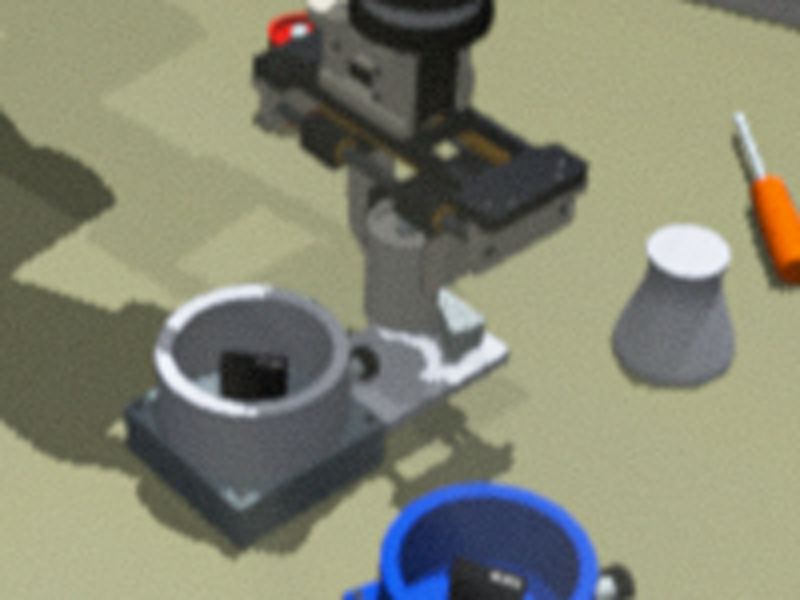

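The scene crop shows the housing held upright above the bed, between pad (crop 362,362) and V-stop (460,325), with the bell well clear. The arm was still settling, so I'll hold the pose and read again.

Request:
arm_command([
  [[0,0,0],[0,0,0],0.03],
  [[0,0,0],[0,0,0],0.03],
  [[0,0,0],[0,0,0],0.03],
  [[0,0,0],[0,0,0],0.03],
  [[0,0,0],[0,0,0],0.03],
])

```text
time: 6.75
tool_pos: [0.5974, 0.0066, 0.0792]
tool_rot: [3.141, -0.0, 1.287]
contact_force: [-0.4, -0.8, -1.4]
opening: 0.0436
grip_force: 20.0
```

Request:
arm_command([
  [[-0.001,0,0.008],[0,0,0],0.03],
  [[-0.001,0,0.016],[0,0,0],0.03],
  [[-0.001,0,0.024],[0,0,0],0.03],
  [[-0.001,0,0.032],[0,0,0],0.03],
  [[-0.001,0,0.034],[0,0,0],0.03],
])

```text
time: 7.25
tool_pos: [0.5961, 0.0057, 0.0431]
tool_rot: [-3.139, 0.001, 1.287]
contact_force: [-0.2, -0.6, -1.2]
opening: 0.0439
grip_force: 20.0
```

Request:
arm_command([
  [[0,0,0],[0,0,0],0.03],
  [[0,0,0],[0,0,0],0.03],
  [[0,0,0.001],[0,0,0],0.03],
  [[0,0,0.002],[0,0,0],0.03],
  [[0,0,0.003],[0,0,0],0.03],
])

```text
time: 7.75
tool_pos: [0.5971, 0.0056, 0.0419]
tool_rot: [3.141, 0.0, 1.287]
contact_force: [0.9, -0.7, -1.6]
opening: 0.0438
grip_force: 20.0
```

Request:
arm_command([
  [[0,0,0.001],[0,0,0],0.03],
  [[0,0,0.002],[0,0,0],0.03],
  [[0,0,0.003],[0,0,0],0.03],
  [[0,0,0.003],[0,0,0],0.03],
  [[0,0,0.003],[0,0,0],0.03],
])

```text
time: 8.25
tool_pos: [0.5969, 0.0057, 0.0406]
tool_rot: [3.141, 0.0, 1.287]
contact_force: [-5.2, 0.2, 12.4]
opening: 0.0435
grip_force: 20.0
```

It has touched down, with z force up to +12 N. Next I release it and rise.

Request:
arm_command([
  [[0,0,-0.002],[0,0,0],0.03],
  [[0,0,-0.002],[0,0,0],0.05],
  [[0,0,-0.002],[0,0,0],0.06],
  [[0,0,-0.002],[0,0,0],0.064],
  [[0,0,-0.002],[0,0,0],0.064],
])

```text
time: 8.75
tool_pos: [0.5969, 0.0056, 0.0404]
tool_rot: [-3.141, 0.0, 1.287]
contact_force: [0.4, 0.1, -0.1]
opening: 0.0632
grip_force: 0.0
```

Request:
arm_command([
  [[0,0,-0.02],[0,0,0],0.064],
  [[0,0,-0.06],[0,0,0],0.064],
  [[0,0,-0.1],[0,0,0],0.064],
  [[0,0,-0.14],[0,0,0],0.064],
  [[0,0,-0.18],[0,0,0],0.064],
])

```text
time: 9.25
tool_pos: [0.5967, 0.0057, 0.2223]
tool_rot: [-3.141, 0.0, 1.287]
contact_force: [1.0, -0.7, -0.2]
opening: 0.064
grip_force: 0.0
```

Request:
arm_command([
  [[-0.04,0.002,0],[0,0,0],0.03],
  [[-0.08,0.002,0],[0,0,0],0.03],
  [[-0.12,0.003,0],[0,0,0],0.03],
  [[-0.15,0.003,0],[0,0,0],0.03],
  [[-0.15,0.003,0],[0,0,0],0.03],
])

```text
time: 9.75
tool_pos: [0.5568, -0.1426, 0.2206]
tool_rot: [-3.141, 0.001, 1.283]
contact_force: [-0.3, 0.1, -0.2]
opening: 0.0311
grip_force: 0.0
```

Request:
arm_command([
  [[0,0,0],[0,0,0],0.03],
  [[0,0,0],[0,0,0],0.03],
  [[0,0,0],[0,0,0],0.03],
  [[0,0,0],[0,0,0],0.03],
  [[0,0,0],[0,0,0],0.03],
])

```text
time: 10.25
tool_pos: [0.558, -0.1385, 0.2207]
tool_rot: [3.142, 0.0, 1.288]
contact_force: [0.2, -0.4, 0.0]
opening: 0.0299
grip_force: 0.0
```

Run:
```python
from h import *
import json
im,m=snap('wrist','w3.png'); json.dump({k:np.array(v).tolist() for k,v in m.items()},open('w3.json','w'))
o=robot.observe();print(o['tool_pos'],o['tool_rot'],o['contact_force'],o['torque'],o['qpos'])
```

```text
[ 0.55795942 -0.13863405  0.22070784] [3.14155093e+00 5.72827421e-05 1.28764703e+00] [-0.35035423  0.40998554 -0.4526763 ] [-0.01848371 -0.1268342   0.01352437] [-3.76786179e-01  4.38426172e-01  1.39211742e+00 -5.49757089e-05
  1.31100217e+00 -9.36227662e-02]
```

View pics/w3.png

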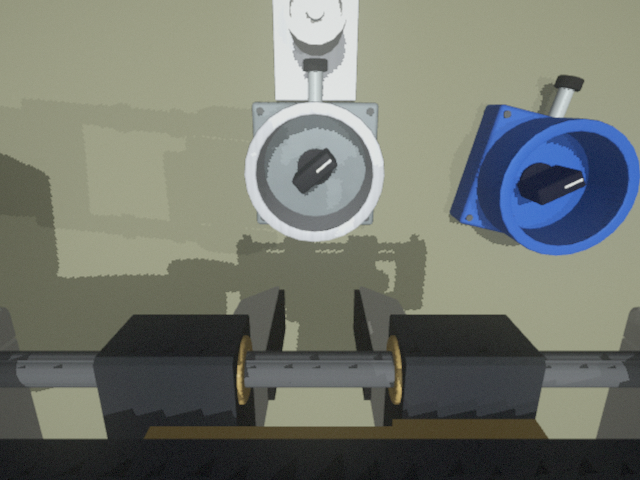

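The view shows the housing standing on the bed ahead of the pad (top at about (316,15), pad at (315,65)). The collar ellipse spans 245–384 × 101–241, and the knob blade is centred at about (314,172), running from (293,187) to (335,155).

Run:
```python
from h import *
import json
from scipy.optimize import least_squares
m=json.load(open('w3.json'))
r=lambda u,v,z:ray(m,u,v,z)[:2]
e=(r(273,2,.01)+r(359,2,.01)-r(275,98,.01)-r(355,98,.01));print('yaw',np.arctan2(e[1],e[0])-np.pi/2)
th=np.linspace(0,2*np.pi,60,endpoint=False)
def ell(x,y): 
    p=np.array([proj(m,[x+.052*np.cos(t),y+.052*np.sin(t),.082]) for t in th]);return np.r_[p.min(0),p.max(0)]
C=least_squares(lambda q:ell(*q)-np.array([245.5,101.5,383.5,241]),[.56,-.1]).x;print('C',C)
# blade top outline
im=cv2.imread('pics/w3.png');g=np.zeros(im.shape[:2],np.uint8);g[120:225,262:367]=(im.max(2)[120:225,262:367]<60)
n,l,s,c=cv2.connectedComponentsWithStats(g);i=1+s[1:,4].argmax();print(s[i],c[i])
P=np.argwhere(l==i)[:,::-1].astype(np.float32);W=np.array([ray(m,*p,.065)[:2] for p in P],np.float32)
print('blade rect',cv2.minAreaRect(W*1000))
d=r(335,157,.072)-r(301,186,.072);print('blade dir top edges',np.arctan2(d[1],d[0]))
o=robot.observe();R=Ro.from_euler('xyz',o['tool_rot']);print(R.inv().apply(np.r_[C,.1]-o['tool_pos']))
```

```text
yaw -0.29667791520276676
C [ 0.56635819 -0.10174933]
[300 171   2   1   2] [300.5 171. ]
blade rect ((555.881591796875, -98.11018371582031), (0.7783366441726685, 0.0), 163.80125427246094)
blade dir top edges 0.4220315129054437
[ 0.03776936 -0.0022456   0.12070559]
```

Request:
arm_command([
  [[0.01,-0.001,0.02],[0,0,0.14],0.03],
  [[0.02,-0.001,0.04],[0,0,0.28],0.03],
  [[0.03,-0.002,0.06],[0,0,0.42],0.03],
  [[0.038,-0.002,0.08],[0,0,0.56],0.03],
  [[0.038,-0.002,0.09],[0,0,0.7],0.03],
])

```text
time: 10.8
tool_pos: [0.5659, -0.1007, 0.1289]
tool_rot: [-3.139, 0.001, 0.582]
contact_force: [-0.2, -0.4, 0.5]
opening: 0.03
grip_force: 0.0
```

Request:
arm_command([
  [[0,0,0],[0,0,0.14],0.03],
  [[0,0,0],[0,0,0.175],0.03],
  [[0,0,0],[0,0,0.175],0.03],
  [[0,0,0],[0,0,0.175],0.03],
  [[0,0,0],[0,0,0.175],0.03],
])

```text
time: 11.3
tool_pos: [0.5666, -0.1021, 0.1308]
tool_rot: [3.141, -0.0, 0.413]
contact_force: [0.5, 0.5, -0.0]
opening: 0.0301
grip_force: 0.0
```

Centred over the knob, so I descend 0.088 m.

Request:
arm_command([
  [[0,0,0.02],[0,0,0],0.03],
  [[0,0,0.04],[0,0,0],0.03],
  [[0,0,0.06],[0,0,0],0.03],
  [[0,0,0.075],[0,0,0],0.03],
  [[0,0,0.086],[0,0,0],0.03],
])

```text
time: 11.8
tool_pos: [0.5662, -0.102, 0.0437]
tool_rot: [-3.141, 0.001, 0.412]
contact_force: [0.3, 0.3, -0.7]
opening: 0.03
grip_force: 0.0
```

Request:
arm_command([
  [[0,0,0],[0,0,0],0.03],
  [[0,0,0],[0,0,0],0.024],
  [[0,0,0],[0,0,0],0.018],
  [[0,0,0],[0,0,0],0.008],
  [[0,0,0],[0,0,0],0.005],
], squeeze=20)

```text
time: 12.3
tool_pos: [0.5668, -0.1016, 0.0456]
tool_rot: [-3.141, -0.001, 0.412]
contact_force: [-0.8, 3.8, 4.2]
opening: 0.0142
grip_force: 20.0
```

Request:
arm_command([
  [[0,0,0],[0,0,0],0.005],
  [[0,0,0],[0,0,0],0.005],
  [[0,0,0],[0,0,0],0.005],
  [[0,0,0],[0,0,0],0.005],
  [[0,0,0],[0,0,0],0.005],
], squeeze=50)

```text
time: 12.8
tool_pos: [0.5668, -0.1016, 0.0456]
tool_rot: [3.142, -0.001, 0.412]
contact_force: [-0.7, 4.3, 5.9]
opening: 0.0139
grip_force: 50.0
```

Run:
```python
from h import *
o=robot.observe();print(o['tool_pos'],o['tool_rot'],o['contact_force'],o['torque'],o['opening'])
```

```text
[ 0.56678625 -0.10164852  0.04559285] [ 3.14151173e+00 -9.54853084e-04  4.11952323e-01] [-0.65048271  4.32219373  5.85182901] [0.69527402 0.25827261 0.00960235] 0.013938519763124591
```

Request:
arm_command([
  [[0,0,0],[0,0,0.1],0.005],
  [[0,0,0],[0,0,0.2],0.005],
  [[0,0,0],[0,0,0.3],0.005],
  [[0,0,0],[0,0,0.4],0.005],
  [[0,0,0],[0,0,0.5],0.005],
])

```text
time: 13.3
tool_pos: [0.567, -0.1027, 0.0456]
tool_rot: [3.14, -0.001, -0.091]
contact_force: [-1.6, -1.5, 4.5]
opening: 0.0136
grip_force: 50.0
```

```bash
cat > st.py <<'E'
from h import *
o=robot.observe();print(o['time'],o['tool_pos'].round(4),'turned',round(.412-o['tool_rot'][2],4),o['contact_force'].round(2),o['torque'].round(3),'q6e',o['joint_efforts'][5])
E
python3 st.py
```

```text
13.3 [ 0.567  -0.1027  0.0456] turned 0.5032 [-1.61 -1.46  4.53] [-0.081  0.296  0.234] q6e -1.0363345965743065
```

Request:
arm_command([
  [[0,0,0],[0,0,0.02],0.005],
  [[0,0,0],[0,0,0.04],0.005],
  [[0,0,0],[0,0,0.06],0.005],
  [[0,0,0],[0,0,0.07],0.005],
  [[0,0,0],[0,0,0.08],0.005],
])

```text
time: 13.8
tool_pos: [0.5669, -0.1029, 0.0456]
tool_rot: [3.14, -0.002, -0.167]
contact_force: [-1.8, -1.2, 6.3]
opening: 0.0136
grip_force: 50.0
```

```bash
python3 st.py
```

```text
13.8 [ 0.5669 -0.1029  0.0456] turned 0.5789 [-1.82 -1.15  6.35] [-0.105  0.315  0.236] q6e 0.14675266575068235
```

Request:
arm_command([
  [[0,0,0],[0,0,0.02],0.005],
  [[0,0,0],[0,0,0.04],0.005],
  [[0,0,0],[0,0,0.06],0.005],
  [[0,0,0],[0,0,0.07],0.005],
  [[0,0,0],[0,0,0.08],0.005],
])

```text
time: 14.3
tool_pos: [0.5669, -0.103, 0.0456]
tool_rot: [3.14, -0.002, -0.247]
contact_force: [-1.3, -1.6, 5.7]
opening: 0.014
grip_force: 50.0
```

```bash
python3 st.py
```

```text
14.3 [ 0.5669 -0.103   0.0456] turned 0.6589 [-1.32 -1.64  5.74] [-0.221  0.389  0.283] q6e 0.1487251790240407
```

Request:
arm_command([
  [[0,0,0],[0,0,0.01],0.005],
  [[0,0,0],[0,0,0.02],0.005],
  [[0,0,0],[0,0,0.03],0.005],
  [[0,0,0],[0,0,0.035],0.005],
  [[0,0,0],[0,0,0.04],0.005],
])

```text
time: 14.8
tool_pos: [0.5669, -0.1031, 0.0456]
tool_rot: [3.14, -0.002, -0.287]
contact_force: [-2.4, -2.1, 5.8]
opening: 0.0138
grip_force: 50.0
```

```bash
python3 st.py
```

```text
14.8 [ 0.5669 -0.1031  0.0456] turned 0.6987 [-2.36 -2.08  5.82] [-0.329  0.428  0.293] q6e 0.21155127324163914
```

Request:
arm_command([
  [[0,0,0],[0,0,0.01],0.005],
  [[0,0,0],[0,0,0.02],0.005],
  [[0,0,0],[0,0,0.03],0.005],
  [[0,0,0],[0,0,0.035],0.005],
  [[0,0,0],[0,0,0.04],0.005],
])

```text
time: 15.3
tool_pos: [0.5668, -0.1032, 0.0456]
tool_rot: [3.14, -0.002, -0.327]
contact_force: [-1.8, -3.4, 5.9]
opening: 0.0138
grip_force: 50.0
```

```bash
python3 st.py
```

```text
15.3 [ 0.5668 -0.1032  0.0456] turned 0.7386 [-1.83 -3.36  5.86] [-0.288  0.394  0.266] q6e 0.2452527265995741
```

Still only friction, at about 0.27 N m. I continue in 0.06 steps.

Request:
arm_command([
  [[0,0,0],[0,0,0.02],0.005],
  [[0,0,0],[0,0,0.03],0.005],
  [[0,0,0],[0,0,0.04],0.005],
  [[0,0,0],[0,0,0.05],0.005],
  [[0,0,0],[0,0,0.06],0.005],
])

```text
time: 15.8
tool_pos: [0.5668, -0.1033, 0.0456]
tool_rot: [3.14, -0.002, -0.387]
contact_force: [-2.0, -2.9, 6.4]
opening: 0.0136
grip_force: 50.1
```

```bash
python3 st.py
```

```text
15.8 [ 0.5668 -0.1033  0.0456] turned 0.7985 [-1.96 -2.87  6.36] [-0.377  0.468  0.325] q6e 0.25295441038906574
```

Request:
arm_command([
  [[0,0,0],[0,0,0.01],0.005],
  [[0,0,0],[0,0,0.02],0.005],
  [[0,0,0],[0,0,0.03],0.005],
  [[0,0,0],[0,0,0.03],0.005],
  [[0,0,0],[0,0,0.03],0.005],
])

```text
time: 16.3
tool_pos: [0.5668, -0.1034, 0.0456]
tool_rot: [3.14, -0.002, -0.416]
contact_force: [-3.1, -3.2, 5.0]
opening: 0.0139
grip_force: 50.1
```

```bash
python3 st.py
```

```text
16.3 [ 0.5668 -0.1034  0.0456] turned 0.8282 [-3.12 -3.21  5.03] [-0.449  0.488  0.361] q6e 0.37769132293760777
```

Request:
arm_command([
  [[0,0,0],[0,0,0.01],0.005],
  [[0,0,0],[0,0,0.02],0.005],
  [[0,0,0],[0,0,0.02],0.005],
  [[0,0,0],[0,0,0.02],0.005],
  [[0,0,0],[0,0,0.02],0.005],
])

```text
time: 16.8
tool_pos: [0.5668, -0.1034, 0.0456]
tool_rot: [3.14, -0.002, -0.436]
contact_force: [-3.1, -3.8, 5.6]
opening: 0.0136
grip_force: 50.1
```

```bash
python3 st.py
python3 - <<'E'
from h import *
L=[]
for i in range(6):
    robot.read_camera('top'); L.append(robot.observe()['torque'][2])
print(np.mean(L),np.std(L))
E
```

```text
16.8 [ 0.5668 -0.1034  0.0456] turned 0.8481 [-3.08 -3.8   5.58] [-0.427  0.532  0.423] q6e 0.4014764819294214
0.40341466913625695 0.015673367123676927
```

The mean torque of 0.403 N m corresponds to about 12 N. I release the knob and rise straight up.

Request:
arm_command([
  [[0,0,0],[0,0,0],0.016],
  [[0,0,0],[0,0,0],0.022],
  [[0,0,0],[0,0,0],0.03],
  [[0,0,0],[0,0,0],0.03],
  [[0,0,0],[0,0,0],0.03],
])

```text
time: 17.6
tool_pos: [0.5665, -0.1021, 0.0446]
tool_rot: [3.142, 0.0, -0.438]
contact_force: [-0.5, 0.3, -0.3]
opening: 0.03
grip_force: 0.0
```

Request:
arm_command([
  [[0,0,-0.02],[0,0,0],0.03],
  [[0,0,-0.05],[0,0,0],0.03],
  [[0,0,-0.09],[0,0,0],0.03],
  [[0,0,-0.13],[0,0,0],0.03],
  [[0,0,-0.17],[0,0,0],0.03],
])

```text
time: 18.1
tool_pos: [0.5663, -0.102, 0.2162]
tool_rot: [3.142, 0.0, -0.438]
contact_force: [1.3, -0.2, -0.1]
opening: 0.0301
grip_force: 0.0
```

Request:
arm_command([
  [[-0.03,0.03,0],[0,0,0],0.03],
  [[-0.06,0.06,0],[0,0,0],0.03],
  [[-0.09,0.09,0],[0,0,0],0.03],
  [[-0.1,0.1,0],[0,0,0],0.03],
  [[-0.1,0.1,0],[0,0,0],0.03],
])

```text
time: 18.6
tool_pos: [0.4325, -0.1507, 0.2151]
tool_rot: [3.142, -0.001, -0.44]
contact_force: [0.3, 0.5, 0.1]
opening: 0.0301
grip_force: 0.0
```

Run:
```python
from h import *
a,_=snap('scene','s9.png');b,_=snap('top','t9.png')
c=lambda i,x,y:cv2.resize(i[y:y+150,x:x+100,::-1],None,fx=4,fy=4,interpolation=cv2.INTER_CUBIC)
cv2.imwrite('pics/end.png',np.hstack([c(a,275,190),c(b,275,180)]))
```

```text
(no output)
```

View pics/end.png

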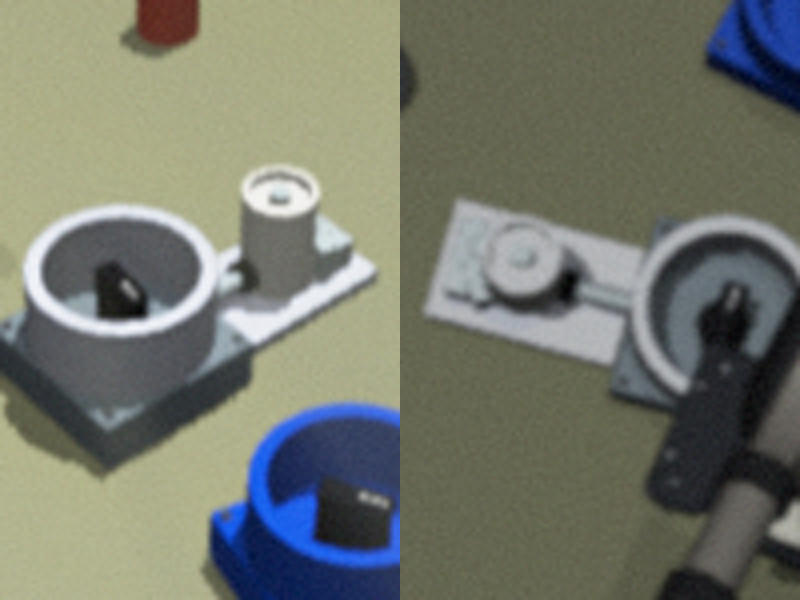

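The picture shows the housing upright and seated in the V-stop, with the pad against it (left crop 280,230; right crop 522,265) and the hand clear.

```bash
python3 -c "
from cell import robot
print(robot.hand_in())"
```

```text
the job is handed in; nothing more can be done
None
```

The white housing stands upright in the V-stop, clamped at about 12 N (estimated from the knob torque), with the hand clear; I handed the job in at about 19 s, and hand-in returned no verdict.

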